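Tip the standing notebook face down onto the scanner glass and start the scan

TASK

Scan the front cover of the tan notebook that stands on the flatbed scanner. With the fingers, slide it along, still standing, until it is in line with the four white corner marks on the glass; then push it over near its top, away from you, so that it comes down flat, face down and wholly inside the marks the first time, and press the round green start key fully down and let it spring back. Do not pick the notebook up, and leave the water glass, the green bottle and the sticky notes where they are.

Things in the scene. Friction and masses are not known exactly. Their poses are not given: they have to be found in the camera images.
- scanner: Fixed A4 flatbed scanner, 280 mm deep (x), 400 mm wide (y); its top is one flat sheet (dark border, glass, no steps) 45 mm above the desk. Origin: centre of its underside; x to the back, y left, z up; it may stand turned by up to 10 degrees. Its white lid is fixed open at the back edge (from x = +120 mm), leaning slightly back, reaching 315 mm above the desk.
- frame_centre (a point): Point on the scanner's top (45 mm above the desk) at the centre of the frame given by four white L-shaped corner marks; axes as the scanner's. The frame (outer edges of the marks) is 162 mm along x by 229 mm along y: x from -81 to +81, y from -114.5 to +114.5 mm.
- notebook: Loose tan notebook, a hard solid 200 (x) x 136 (y) x 18 mm (z), about 0.26 kg. Origin: centre of the back cover; front cover at z = +18. Starts standing on its y = -68 edge near the front of the scanner's top, back cover to the robot: its x along the scanner's +y, y up, z to the back, within 2 degrees; its middle is 30 to 80 mm left (+y) of the marked frame's middle.
- foot_edge (a point): Middle of the long edge that the notebook starts standing on (mid-thickness); axes as the notebook's. Pushed along its length at its left end it slides and keeps standing.
- top_edge (a point): Middle of the long edge that starts on top, 136 mm above foot_edge; axes as the notebook's. Pushed here to the back, the notebook tips over the lower edge of its front cover and falls; if that edge does not slip, it then lies, z down, from there 136 mm towards the back.
- corner_a (a point): Corner of the notebook's front cover at (+100, -68, 18) mm in the notebook's axes.
- corner_b (a point): Corner of the notebook's front cover at (-100, -68, 18) mm in the notebook's axes.
- corner_c (a point): Corner of the notebook's front cover at (-100, +68, 18) mm in the notebook's axes.
- corner_d (a point): Corner of the notebook's front cover at (+100, +68, 18) mm in the notebook's axes.
- start_key (a joint): Travel of the round green start key in the scanner's right border: 0 up, 0.0035 m fully down; it needs about 4 N straight down and springs back.
- key_top (a point): Middle of the start key's top face (25 mm across), 5 mm above the scanner's top when up.
- water_glass: Clear drinking glass, 81 mm wide, 93 mm high, standing on the desk left of the scanner. Origin: centre of its underside. Leave it.
- green_bottle: Small green bottle with a white cap, 30 mm wide, 78 mm high, standing on the desk right of the scanner. Origin: centre of its underside. Leave it.
- sticky_notes: Yellow block of sticky notes, 76 x 77 x 22 mm, lying on the desk right of the scanner. Origin: centre of its underside. Leave it.
Not all that is in view belongs to the job. There is more than one size of the notebook; the one meant has the size given above.

How it is judged:
By the outcome, as a careful person would: the job done as asked, in the order asked, and still so for the second after the job is handed in, with the robot touching nothing.
It also fails if it takes over 61 s, if anything falls off the work surface, if the arm or the gripper's body presses on something with over 40 N, if the wrist force passes 120 N, or if a joint passes its speed limit or range.

ROBOT

A 6-joint arm with a two-finger parallel gripper is mounted at the origin on a cart in front of the work surface, level with it; the furniture and walls round the work are solid. World frame = base frame: x ahead of the robot, y to its left, z up, the work surface at z = 0. Lengths are in m, angles in rad, forces in N, time in s.
With the tool pointing down it reaches from about 0.25 to 0.725 m from the base axis. Payload 4 kg.
Tool frame: the origin (TCP) lies midway between the tips of the shut fingers; the grasp point (between the pads) lies 19 mm behind it; z points along the fingers, y is the line along which they close (so a half turn about z gives the same grasp; the last joint's range is limited). The gripper opens to 85 mm and grips with 20 to 120 N. Pads are 22 mm wide; open, the fingers measure 114 mm over their backs; the gripper's body (76 mm by 85 mm) begins 54 mm behind the grasp point. The pads swing forward as they close: fully open they stand 13 mm farther back than shut.
Start: joints at [-1.124, 0.241, 0.005, 1.335, 0, 1.571], TCP at [0.216, -0.451, 0.231] pointing down, gripper open.
Joint ranges: [-2.72, 2.72], [-1.05, 1.87], [-1.09, 1.28], [-1.99, 2.15], [-1.42, 1.44], [-3.14, 3.14]. Speed limits (rad/s): [2.79, 2.79, 3.14, 3.14, 3.14, 3.14].

INTERFACE

Orientations are given as a unit quaternion [x, y, z, w].
In Python, from workcell import get_obs, camera, job_done, silhouettes gives the robot as it stands. The module is installed in compiled form; this text tells all that it offers.
- The arm moves only by the tool drive_tool, never from a script. Its argument "increments" is a list of rows, each a list of 3 entries, a list of its own where there are three numbers: the shift along the world's x, y, z in mm, then the turn, a rotation vector about the world's x, y, z in degrees, then the opening, from 0 (shut) to 1 (fully open). A call has 1 to 8 rows; each row shifts and turns the commanded pose from where the row before left it; what a row does not reach is not made up. A row lasts 1/12 s, in which the tool goes at most 41.7 mm and 7.16 degrees, less where a joint would pass 70% of its speed; a pose out of reach is approached as far as the arm can. A call is refused whole if a number of a shift passes 41.7 or a number of a turn 7.16, either way. A call with a gripper value outside its range is refused whole. The fingers move at their own pace and stop on an object; the grip force is fixed at half the most. Time passes only in rows, so rows that do not move let the fingers close. It gives the time, the measured TCP pose, the force, the opening and the grip force at its end, in the units of the state.
- get_obs(): the state, without advancing time (a new reading comes with each control period).
- camera(name): name is "scene" or "top"; returns a dict with "image" (420x560x3 uint8, red, green, blue), "K" (3x3 intrinsics, pixels), "view" (4x4, takes a point from world to camera coordinates). Camera axes: x right, y down, z forward; pixel columns grow to the right and rows downward; lengths in m; the calibration is good to about 2 mm. A picture is of the moment at which its call begins. There is no depth.
- job_done(): hands the job in; it is judged then, once.
Trained networks look in a picture, given as the dict that the camera call returned (one of the last four; its "shot" number tells which), for a name from the list of things; names that differ only in an ending like _2 or _b are one class to them, and where a whole thing is asked for, a point or a joint stands for the part that bears it (a point fixed in the world has none). Each returns a list of dicts, best first, with "conf" (0 to 1); they miss things now and then, are a little off and sometimes report something else, mostly with a low value. They report only what shows in the picture. A call takes as long as a camera call. They do not tell look-alikes from the thing itself.
- silhouettes(query, picture): "region" (420x560 bool, what is visible of it) and "bbox" ([left, top, right, bottom] in pixels, round what is visible of it).
The state is a dict: "clock": time; "joint_pos": joint angles; "joint_vel": joint speeds; "tau": joint torques, N m; "eef_pos": TCP position; "tool_rot": TCP orientation; "ft_force": force on the tool from outside, world axes, zero at the start; "ft_torque": the same for the moment, N m; "grip_width": finger opening in m; "grasp_force": force on a finger pad.
Only numpy, scipy, OpenCV 4.12 (cv2) and the standard library are available. Lean on these libraries where they do the work, as an engineer would, in place of code of your own. Each camera call takes 0.05 s, during which the arm holds its last target. There are 200 camera calls.

## Working session

There is one attempt and no reset: what is moved stays moved. The work goes in short steps, Python scripts to look and compute and a tool call to move; the robot and the scene stay as the last step left them, time stands still between calls to the robot, and variables do not carry over. Pictures are saved under pics/ and viewed, at most 10 in all, crops included, and the job is handed in when it is done.

Besides the shell and the picture viewer there is one more tool, called in YAML: its name, and indented under it one key for each argument. drive_tool: Moves the arm, as the interface text tells. Its arguments: {"type":"object","properties":{"increments":{"type":"array"}},"required":["increments"]}

```bash
mkdir -p pics; cat > h.py <<'E'
import numpy as np, cv2
from workcell import get_obs, camera, job_done, silhouettes
def save(p,n): cv2.imwrite('pics/'+n,p['image'][:,:,::-1])
def ray(p,u,v):
    V=np.array(p['view']);R=V[:3,:3];c=-R.T@V[:3,3]
    d=R.T@np.linalg.inv(p['K'])@np.array([u,v,1.]);return c,d
def atz(p,u,v,z):
    c,d=ray(p,u,v);return c+d*(z-c[2])/d[2]
def proj(p,X):
    X=np.atleast_2d(X);V=np.array(p['view']);c=X@V[:3,:3].T+V[:3,3];q=c@np.array(p['K']).T;return q[:,:2]/q[:,2:]
E
python3 - <<'E'
from h import *
o=get_obs();print(o['clock'],o['eef_pos'],o['tool_rot'],o['ft_force'])
for n in('scene','top'):
    p=camera(n);save(p,n+'0.png')
    V=np.array(p['view']);print(n,-V[:3,:3].T@V[:3,3],V[2,:3])
    for q in('notebook','start_key','scanner','water_glass','green_bottle','sticky_notes'):
        for s in silhouettes(q,p): print(q,round(s['conf'],2),s['bbox'],s['region'].sum())
    np.save(n+'0.npy',p,allow_pickle=True)
E
```

```text
0.0 [ 0.2157689  -0.450367    0.23041618] [ 9.75153173e-01  2.21529355e-01 -2.18070828e-04 -9.92789032e-04] [ 0.19992004 -0.24663959  0.07427687]
scene [-0.08303712  0.61701788  0.5616153 ] [ 0.64776751 -0.60169975 -0.46728436]
notebook 0.72 [337.8, 209.0, 376.2, 229.3] 344
notebook 0.6 [248.3, 187.6, 320.0, 268.9] 3869
notebook 0.55 [382.9, 206.6, 452.7, 251.9] 2267
start_key 0.58 [332.0, 220.4, 339.8, 217.6] 34
scanner 0.86 [159.9, 106.8, 364.9, 309.4] 20412
water_glass 0.97 [147.3, 238.6, 190.4, 293.4] 1830
sticky_notes 0.22 [248.7, 189.2, 321.7, 273.5] 3826
top [0.41619796 0.05085914 1.09899169] [ 0.09020914  0.00882326 -0.99588376]
notebook 0.84 [237.2, 211.0, 327.2, 224.2] 907
notebook 0.59 [393.0, 252.4, 436.3, 308.6] 869
start_key 0.49 [194.1, 86.7, 392.0, 238.5] 24360
start_key 0.47 [355.5, 202.9, 366.4, 212.0] 79
water_glass 0.69 [169.1, 150.2, 204.8, 184.1] 978
green_bottle 0.72 [375.5, 148.1, 387.9, 166.6] 170
sticky_notes 0.61 [378.3, 198.7, 409.3, 227.6] 933
```

View pics/scene0.png

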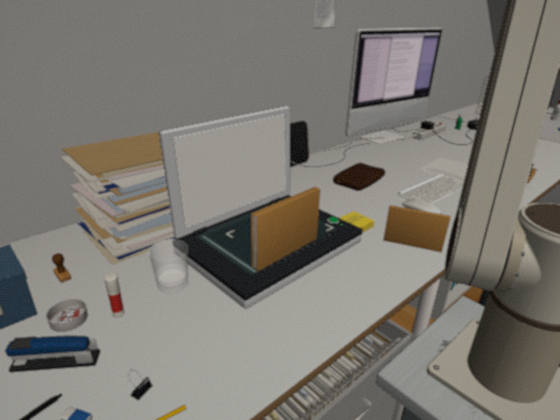

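View pics/top0.png

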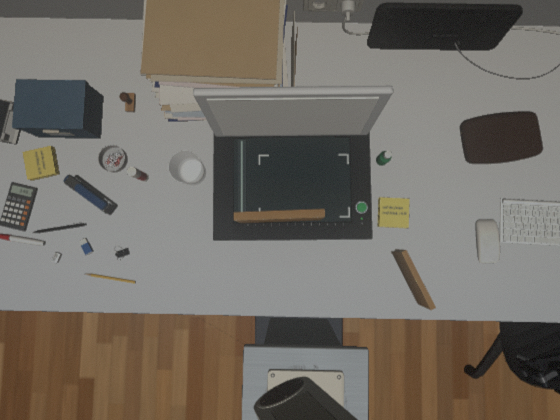

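The scene view shows the tan notebook standing on the scanner at about (287,228) and the second tan notebook at (417,228). In the top view the notebook's edge runs along (235..325, 216), the marks are near (262,157), (348,157) and (345,214), and the key is at (361,207). I'll measure these more exactly.

```bash
python3 - <<'E'
from h import *
p=np.load('top0.npy',allow_pickle=True).item()
im=p['image'];c=im[130:245,205:385];cv2.imwrite('pics/c1.png',cv2.resize(c,None,fx=4.4,fy=4.4,interpolation=cv2.INTER_CUBIC)[:,:,::-1])
# notebook orange mask
hsv=cv2.cvtColor(im,cv2.COLOR_RGB2HSV)
m=((hsv[:,:,1]>110)&(hsv[:,:,0]<22)&(hsv[:,:,2]>60)).astype(np.uint8);m[:195]=0;m[232:]=0;m[:,:225]=0;m[:,340:]=0
cs,_=cv2.findContours(m,0,2);b=max(cs,key=cv2.contourArea);print(cv2.minAreaRect(b),cv2.boxPoints(cv2.minAreaRect(b)))
g=((hsv[:,:,1]>90)&(hsv[:,:,0]>40)&(hsv[:,:,0]<90)).astype(np.uint8);g[:195]=0;g[220:]=0;g[:,:350]=0;g[:,372:]=0
ys,xs=np.nonzero(g);print('key px',xs.mean(),ys.mean(),len(xs),atz(p,xs.mean(),ys.mean(),.05))
w=((hsv[:,:,1]<60)&(hsv[:,:,2]>140)).astype(np.uint8);w[:150]=0;w[222:]=0;w[:,:256]=0;w[:,354:]=0
n,l,s,ce=cv2.connectedComponentsWithStats(w)
for i in range(1,n):
  if s[i,4]>3:
    x,y,ww,hh=s[i,:4];print(s[i],[atz(p,a-.5,b-.5,.045)[:2].round(4).tolist() for a,b in((x,y),(x+ww,y),(x+ww,y+hh),(x,y+hh))])
for q in cv2.boxPoints(cv2.minAreaRect(b)): print(atz(p,*q,.181))
E
```

```text
((298.0, 213.0), (6.0, 28.0), 90.0) [[284. 210.]
 [312. 210.]
 [312. 216.]
 [284. 216.]]
key px 361.2258064516129 207.32258064516128 62 [ 0.50753447 -0.13221353  0.05      ]
[259 155   7   9  15] [[0.6374, 0.1288], [0.6378, 0.111], [0.6146, 0.1104], [0.6142, 0.1282]]
[348 208   2   9   9] [[0.5068, -0.0986], [0.5069, -0.1037], [0.4842, -0.1038], [0.4841, -0.0988]]
[0.48664947 0.05953036 0.181     ]
[ 0.48795599 -0.00176235  0.181     ]
[ 0.47480016 -0.00197159  0.181     ]
[0.47348929 0.05924181 0.181     ]
```

View pics/c1.png

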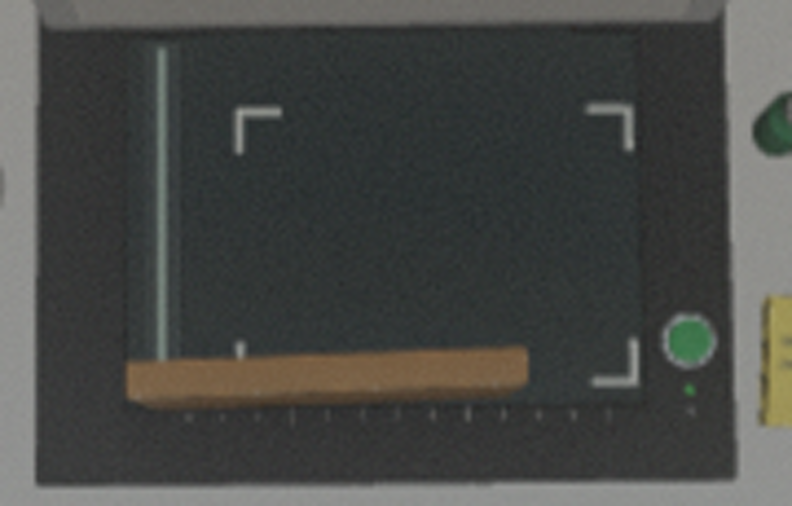

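The crop shows mark outer corners at about (235,107), (634,103) and (639,386), and the notebook's top face at about (127,362)–(526,346). Its front edge is about (128,400)–(527,386), all in crop pixels.

```bash
cat >> h.py <<'E'
from scipy.optimize import least_squares
def fit(p,px,model,z,x0):
    def T(t): 
        c,s=np.cos(t[2]),np.sin(t[2]);return np.c_[model@np.array([[c,s],[-s,c]])+t[:2],np.broadcast_to(z,len(model))]
    r=least_squares(lambda t:(proj(p,T(t))-px).ravel(),x0);return r.x,r.fun.reshape(-1,2),T(r.x)
def inframe(F,P):
    c,s=np.cos(F[2]),np.sin(F[2]);return (np.atleast_2d(P)[:,:2]-F[:2])@np.array([[c,-s],[s,c]])
E
python3 - <<'E'
from h import *
p=np.load('top0.npy',allow_pickle=True).item();s=np.load('scene0.npy',allow_pickle=True).item()
f=lambda a:np.array([205,130])+(np.array(a,float)+.5)/4.4-.5
F,r,X=fit(p,f([(235,107),(634,103),(639,386)]),np.array([(.081,.1145),(.081,-.1145),(-.081,-.1145)]),.045,[.55,.0,0])
print('frame',F[:2],np.degrees(F[2]),'res',r.round(2).tolist())
N,r,X=fit(p,f([(127,362),(526,346),(527,386),(128,400)]),np.array([(.009,.1),(.009,-.1),(-.009,-.1),(-.009,.1)]),.181,[.48,.04,0])
print('nb',N[:2],np.degrees(N[2]),'res',r.round(2).tolist());print('nb corners in frame',inframe(F,X).round(4).tolist())
sc=inframe(F,[atz(p,*f(q),.045) for q in((37,484),(735,478))]);print('scanner front corners in frame',sc.round(4).tolist())
print('key in frame',inframe(F,atz(p,361.23,207.32,.05)))
im=s['image'];y0,x0=150,170
c=im[y0:y0+150,x0:x0+200]; c=cv2.resize(c,None,fx=4,fy=4,interpolation=cv2.INTER_CUBIC)
def dr(P,col):
    for q in proj(s,P): cv2.circle(c,tuple(int(v) for v in (q-[x0,y0]+.5)*4),3,col,-1)
B=X.copy();B[:,2]=.045;dr(X,(255,0,0));dr(B,(0,255,0))
c_,s_=np.cos(F[2]),np.sin(F[2]);M=np.array([(.081,.1145),(.081,-.1145),(-.081,-.1145),(-.081,.1145)])@np.array([[c_,s_],[-s_,c_]])+F[:2]
dr(np.c_[M,[.045]*4],(255,0,255));cv2.imwrite('pics/c2.png',c[:,:,::-1])
E
```

```text
frame [0.56087946 0.01233862] 1.605353426062331 res [[0.41, 0.09], [-0.28, 0.32], [-0.12, -0.39]]
nb [0.47655021 0.07044284] 3.3761439892481535 res [[-0.31, 0.22], [0.24, 0.43], [0.39, -0.45], [-0.32, -0.21]]
nb corners in frame [[-0.0768, 0.1607], [-0.0706, -0.0392], [-0.0886, -0.0398], [-0.0948, 0.1601]]
scanner front corners in frame [[-0.1355, 0.2283], [-0.1346, -0.1681]]
key in frame [[-0.05736729 -0.14301158]]
```

View pics/c2.png

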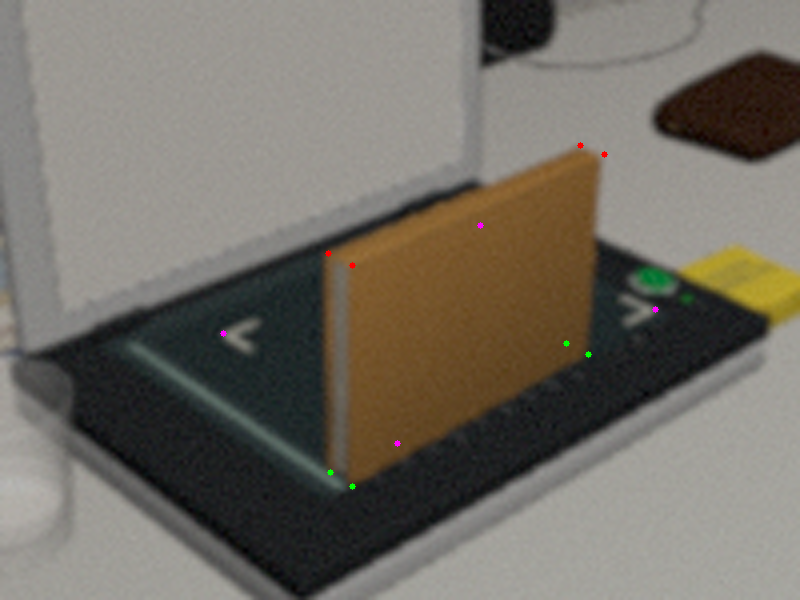

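Measurements so far:
- **Frame:** centre (0.561, 0.012), yaw 1.6°.
- **Notebook:** it must move about 60 mm to the right and a few mm back. It is turned about +1.8° relative to the frame.

The overlay agrees within about 2 mm. Next I move to the notebook's left end with the fingers shut.

drive_tool:
  increments:
    - [[12.7,33,0],[0,0,-1.5],0]
    - [[12.7,33,0],[0,0,-1.5],0]
    - [[12.7,33,0],[0,0,-1.5],0]
    - [[12.7,33,0],[0,0,-1.5],0]
    - [[12.7,33,0],[0,0,-1.5],0]
    - [[12.7,33,0],[0,0,-1.5],0]
    - [[12.7,33,0],[0,0,-1.5],0]
    - [[12.7,33,0],[0,0,-1.5],0]

```text
clock: 1.37
eef_pos: [0.3179, -0.1854, 0.2316]
tool_rot: [0.993, 0.117, 0.0, 0.0]
ft_force: [0.5, -0.2, 0.5]
grip_width: 0.0005
grasp_force: 0.0
```

drive_tool:
  increments:
    - [[12.7,33,0],[0,0,-1.5],0]
    - [[12.7,33,0],[0,0,-1.5],0]
    - [[12.7,33,0],[0,0,-1.5],0]
    - [[12.7,33,0],[0,0,-1.5],0]
    - [[12.7,33,0],[0,0,-1.5],0]
    - [[12.7,33,0],[0,0,-1.5],0]
    - [[12.7,33,0],[0,0,-1.5],0]
    - [[12.7,33,0],[0,0,-1.5],0]

```text
clock: 2.03
eef_pos: [0.4221, 0.0427, 0.2315]
tool_rot: [0.999, 0.04, -0.001, -0.016]
ft_force: [-0.1, -0.1, 0.4]
grip_width: -0.0001
grasp_force: 0.0
```

drive_tool:
  increments:
    - [[12.7,35,0],[0,0,0],0]
    - [[12.7,35,0],[0,0,0],0]
    - [[12.7,35,0],[0,0,0],0]
    - [[12.7,33,0],[0,0,0],0]
    - [[0,0,0],[0,0,0],0]
    - [[0,0,0],[0,0,0],0]

```text
clock: 2.53
eef_pos: [0.482, 0.1073, 0.2309]
tool_rot: [0.996, 0.083, -0.005, -0.043]
ft_force: [0.1, -0.6, 0.1]
grip_width: 0.0001
grasp_force: 0.0
```

```bash
python3 - <<'E'
from h import *
o=get_obs();print(o['joint_pos'],o['joint_vel'],o['eef_pos'],o['tool_rot'])
E
```

```text
[ 0.16567941  0.22909624 -0.01400319  1.32957129  0.08701566  3.14060421] [-0.01784443 -0.02645253 -0.02986699  0.01041422 -0.00501377  0.00013521] [0.48198534 0.10733595 0.23091014] [ 0.99558966  0.08311808 -0.00451063 -0.04326969]
```

Joint 6 hit its limit, so I will turn the other way and put the tool's y along the scanner's x.

```bash
cat >> h.py <<'E'
from scipy.spatial.transform import Rotation as Ro
def turn(yaw,pitch=0):
    a=np.radians(yaw);y=np.array([np.cos(a),np.sin(a),0]);z=np.array([0,0,-1.]);x=np.cross(y,z)
    # pitch: tilt about world -y-ish: tip points forward
    D=Ro.from_matrix(np.c_[x,y,z]);D=Ro.from_rotvec(-np.radians(pitch)*np.array([-y[1],y[0],0]))*D
    return np.degrees((D*Ro.from_quat(get_obs()['tool_rot']).inv()).as_rotvec())
E
python3 -c "
from h import *
print(turn(1.6))"
```

```text
[-3.36755489 -4.27191905 81.99968758]
```

drive_tool:
  increments:
    - [[-1,9,0],[-0.28,-0.36,6.83],0]
    - [[-1,9,0],[-0.28,-0.36,6.83],0]
    - [[-1,9,0],[-0.28,-0.36,6.83],0]
    - [[-1,9,0],[-0.28,-0.36,6.83],0]
    - [[-1,9,0],[-0.28,-0.36,6.83],0]
    - [[-1,9,0],[-0.28,-0.36,6.83],0]

```text
clock: 3.03
eef_pos: [0.475, 0.1604, 0.2316]
tool_rot: [0.903, 0.429, -0.002, -0.023]
ft_force: [-0.7, 0.2, -0.4]
grip_width: 0.0
grasp_force: 0.0
```

drive_tool:
  increments:
    - [[-1,9,0],[-0.28,-0.36,6.83],0]
    - [[-1,9,0],[-0.28,-0.36,6.83],0]
    - [[-1,9,0],[-0.28,-0.36,6.83],0]
    - [[-1,9,0],[-0.28,-0.36,6.83],0]
    - [[-1,9,0],[-0.28,-0.36,6.83],0]
    - [[-1,9,0],[-0.28,-0.36,6.83],0]
    - [[0,0,0],[0,0,0],0]
    - [[0,0,0],[0,0,0],0]

```text
clock: 3.7
eef_pos: [0.4691, 0.2144, 0.2315]
tool_rot: [0.699, 0.715, 0.0, -0.0]
ft_force: [0.1, -0.6, -1.0]
grip_width: -0.0001
grasp_force: 0.0
```

```bash
python3 -c "
from h import *
print(turn(1.6),get_obs()['eef_pos'],get_obs()['joint_pos'])"
```

```text
[-0.05896283 -0.00334655  0.2449259 ] [0.46912809 0.21437851 0.23154029] [4.28072186e-01 2.71538558e-01 4.66440047e-02 1.34552566e+00
 9.59681771e-04 1.97521819e+00]
```

drive_tool:
  increments:
    - [[0.5,0,-23],[0,0,0],0]
    - [[0.5,0,-23],[0,0,0],0]
    - [[0.5,0,-23],[0,0,0],0]
    - [[0.5,0,-23],[0,0,0],0]
    - [[0.5,0,-22],[0,0,0],0]
    - [[0.5,-8,0],[0,0,0],0]
    - [[0.5,-8,0],[0,0,0],0]
    - [[0,-6,0],[0,0,0],0]

```text
clock: 4.37
eef_pos: [0.4739, 0.1915, 0.1186]
tool_rot: [0.699, 0.716, 0.001, -0.0]
ft_force: [-0.3, -0.0, -0.4]
grip_width: -0.0001
grasp_force: 0.0
```

drive_tool:
  increments:
    - [[0.1,-3,0],[0,0,0],0]
    - [[0.1,-3,0],[0,0,0],0]
    - [[0.1,-3,0],[0,0,0],0]
    - [[0.1,-3,0],[0,0,0],0]
    - [[0.1,-3,0],[0,0,0],0]
    - [[0.1,-3,0],[0,0,0],0]
    - [[0.1,-3,0],[0,0,0],0]

```text
clock: 4.95
eef_pos: [0.475, 0.173, 0.1188]
tool_rot: [0.697, 0.717, 0.003, -0.0]
ft_force: [-0.7, 4.5, 5.6]
grip_width: -0.0
grasp_force: 0.0
```

```bash
python3 -c "
from h import *
print(turn(1.6),get_obs()['eef_pos'],get_obs()['ft_force'])
p=camera('scene');im=p['image'][130:280,180:380];cv2.imwrite('pics/s1.png',cv2.resize(im,None,fx=4,fy=4)[:,:,::-1])"
```

```text
[-0.24045468  0.17959139  0.03950321] [0.47501431 0.1730436  0.11884491] [-0.70077014  4.53074396  5.64213416]
```

View pics/s1.png

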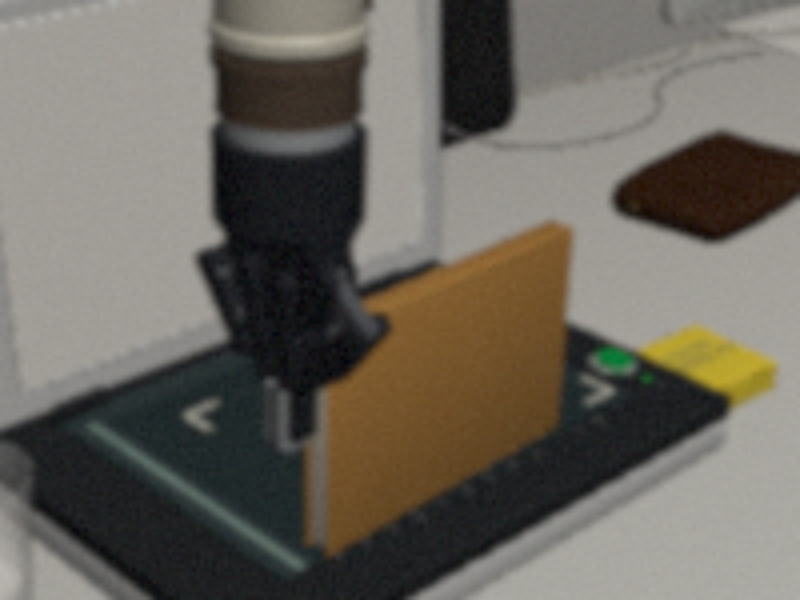

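The crop shows the notebook still standing with the gripper at its left end. A knuckle comes close over the top edge at (370,320), and there is some upward force, so I back off slightly, raise and continue.

drive_tool:
  increments:
    - [[0,4,0],[0,0,0],0]
    - [[0,0,12],[0,0,0],0]
    - [[0,0,12],[0,0,0],0]
    - [[0,-3,0],[0,0,0],0]
    - [[0.1,-3,0],[0,0,0],0]
    - [[0.1,-3,0],[0,0,0],0]
    - [[0.1,-3,0],[0,0,0],0]
    - [[0.1,-3,0],[0,0,0],0]

```text
clock: 5.67
eef_pos: [0.4737, 0.1603, 0.1405]
tool_rot: [0.698, 0.716, -0.0, -0.001]
ft_force: [-0.1, 0.3, -0.8]
grip_width: -0.0003
grasp_force: 0.0
```

drive_tool:
  increments:
    - [[0.1,-3,0],[0,0,0],0]
    - [[0.1,-3,0],[0,0,0],0]
    - [[0.1,-3,0],[0,0,0],0]
    - [[0.1,-3,0],[0,0,0],0]
    - [[0.1,-3,0],[0,0,0],0]

```text
clock: 6.08
eef_pos: [0.4748, 0.1456, 0.1413]
tool_rot: [0.698, 0.716, 0.001, -0.001]
ft_force: [-0.1, 0.6, -0.3]
grip_width: -0.0001
grasp_force: 0.0
```

```bash
python3 -c "
from h import *
print(turn(1.6),get_obs()['eef_pos'],get_obs()['ft_force'])
p=camera('scene');im=p['image'][130:280,180:380];cv2.imwrite('pics/s2.png',cv2.resize(im,None,fx=4,fy=4)[:,:,::-1])"
```

```text
[-0.08742771  0.00245325  0.09502268] [0.47479786 0.14555913 0.14132487] [-0.09848022  0.55866214 -0.26113271]
```

View pics/s2.png

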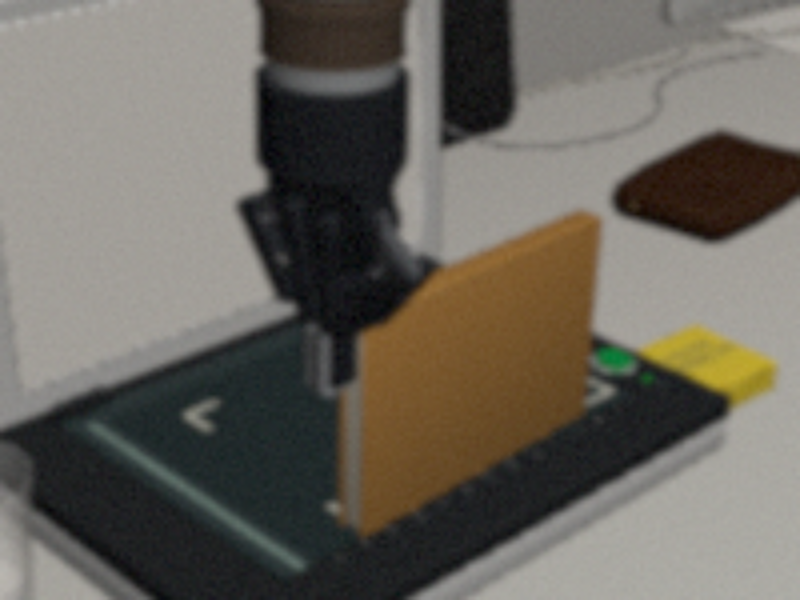

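The notebook has slid and still stands, and the front-left mark is now showing at (335,508). I push about 24 mm more, then withdraw to the left and up.

drive_tool:
  increments:
    - [[0.1,-3,0],[0,0,0],0]
    - [[0.1,-3,0],[0,0,0],0]
    - [[0.1,-3,0],[0,0,0],0]
    - [[0.1,-3,0],[0,0,0],0]
    - [[0.1,-3,0],[0,0,0],0]
    - [[0.1,-3,0],[0,0,0],0]
    - [[0.1,-2,0],[0,0,0],0]
    - [[0,0,0],[0,0,0],0]

```text
clock: 6.8
eef_pos: [0.4755, 0.1253, 0.1414]
tool_rot: [0.698, 0.716, 0.0, -0.0]
ft_force: [0.3, -0.1, -0.8]
grip_width: -0.0002
grasp_force: 0.0
```

drive_tool:
  increments:
    - [[0,15,0],[0,0,0],0]
    - [[0,20,0],[0,0,0],0]
    - [[-20,20,20],[0,0,0],0]
    - [[-30,10,20],[0,0,0],0]
    - [[-30,10,10],[0,0,0],0]
    - [[-30,0,0],[0,0,0],0]
    - [[-20,0,0],[0,0,0],0]
    - [[0,0,0],[0,0,0],0]

```text
clock: 7.47
eef_pos: [0.3418, 0.2002, 0.1915]
tool_rot: [0.697, 0.717, -0.0, -0.001]
ft_force: [-0.6, -0.3, -0.9]
grip_width: 0.0001
grasp_force: 0.0
```

```bash
python3 - <<'E'
from h import *
p=camera('top');np.save('top1.npy',p,allow_pickle=True);s=camera('scene');np.save('scene1.npy',s,allow_pickle=True)
a=cv2.resize(p['image'][150:235,235:385],None,fx=5,fy=5,interpolation=cv2.INTER_CUBIC)
cv2.imwrite('pics/m1.png',a[:,:,::-1]);print(get_obs()['eef_pos'])
E
```

```text
[0.34536023 0.20095796 0.19176019]
```

View pics/m1.png

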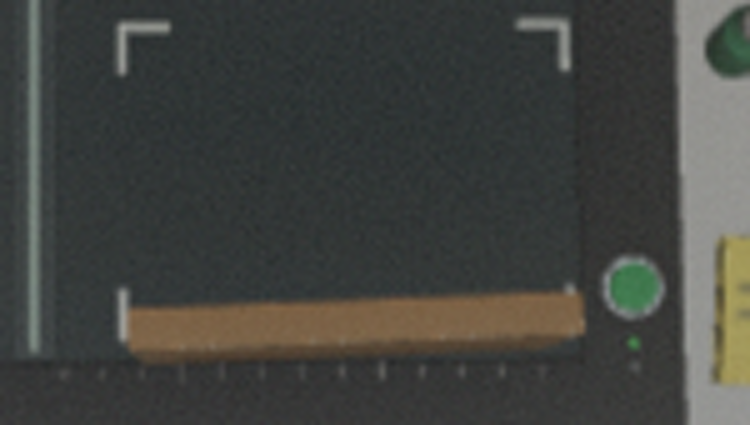

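The crop shows the top face's corners at about (128,309), (583,292), (584,334) and (130,349), and the marks at (117,23) and (569,17). The notebook is slightly yawed relative to the marks.

```bash
python3 - <<'E'
from h import *
p=np.load('top1.npy',allow_pickle=True).item();s=np.load('scene1.npy',allow_pickle=True).item()
f=lambda a:np.array([235,150])+(np.array(a,float)+.5)/5-.5
px=np.r_[f([(117,23),(569,17)]),[np.array([205,130])+(np.array([639,386])+.5)/4.4-.5]]
F,r,X=fit(p,px,np.array([(.081,.1145),(.081,-.1145),(-.081,-.1145)]),.045,[.55,.0,0])
print('frame',F[:2],np.degrees(F[2]),'res',r.round(2).tolist())
N,r,X=fit(p,f([(128,309),(583,292),(584,334),(130,349)]),np.array([(.009,.1),(.009,-.1),(-.009,-.1),(-.009,.1)]),.181,[.48,.04,0])
print('nb',N[:2],np.degrees(N[2]),'res',r.round(2).tolist());print('nb corners in frame',inframe(F,X).round(4).tolist());print('world',X.round(4).tolist())
im=s['image'];y0,x0=150,170
c=im[y0:y0+150,x0:x0+200]; c=cv2.resize(c,None,fx=4,fy=4,interpolation=cv2.INTER_CUBIC)
def dr(P,col):
    for q in proj(s,P): cv2.circle(c,tuple(int(v) for v in (q-[x0,y0]+.5)*4),3,col,-1)
B=X.copy();B[:,2]=.045;dr(X,(255,0,0));dr(B,(0,255,0))
cv2.imwrite('pics/c3.png',c[:,:,::-1])
E
```

```text
frame [0.56055463 0.01252819] 1.7739444374860558 res [[0.26, 0.08], [-0.14, 0.34], [-0.11, -0.4]]
nb [0.47934332 0.01159308] 3.2450627953653672 res [[-0.16, -0.1], [0.13, 0.09], [0.34, -0.11], [-0.31, 0.11]]
nb corners in frame [[-0.0748, 0.1018], [-0.0696, -0.0982], [-0.0876, -0.0986], [-0.0928, 0.1013]]
world [[0.4827, 0.1119, 0.181], [0.494, -0.0877, 0.181], [0.476, -0.0888, 0.181], [0.4647, 0.1109, 0.181]]
```

View pics/c3.png

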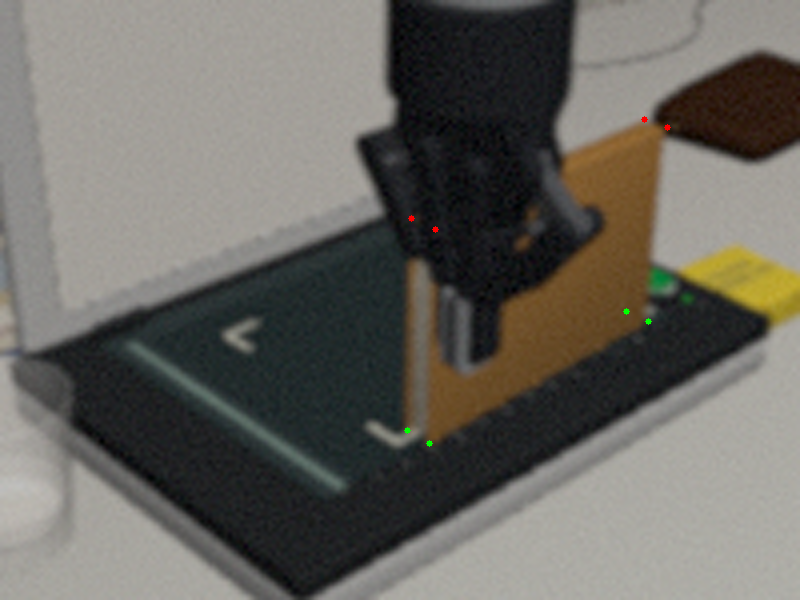

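The notebook is centred along y. Its foot line is 70–75 mm in front of the frame's centre and turned about 1.5°. The pushing force was small, so friction is low. I will nudge its foot about 7 mm back, just left of the middle, with a pitched tool. That squares it and gives room for the edge to slip. First I turn the wrist.

drive_tool:
  increments:
    - [[4,-12.4,0],[0,0,6.43],0]
    - [[4,-12.4,0],[0,0,6.43],0]
    - [[4,-12.4,0],[0,0,6.43],0]
    - [[4,-12.4,0],[0,0,6.43],0]
    - [[4,-12.4,0],[0,0,6.43],0]
    - [[4,-12.4,0],[0,0,6.43],0]
    - [[4,-12.4,0],[0,0,6.43],0]

```text
clock: 8.15
eef_pos: [0.375, 0.1131, 0.1913]
tool_rot: [0.368, 0.93, 0.0, -0.0]
ft_force: [0.8, 0.0, 0.2]
grip_width: 0.0002
grasp_force: 0.0
```

drive_tool:
  increments:
    - [[4,-12.4,0],[0,0,6.43],0]
    - [[4,-12.4,0],[0,0,6.43],0]
    - [[4,-12.4,0],[0,0,6.43],0]
    - [[4,-12.4,0],[0,0,6.43],0]
    - [[4,-12.4,0],[0,0,6.43],0]
    - [[4,-12.4,0],[0,0,6.43],0]
    - [[4,-12.4,0],[0,0,6.43],0]

```text
clock: 8.73
eef_pos: [0.4029, 0.0259, 0.1912]
tool_rot: [-0.015, 1.0, -0.0, -0.001]
ft_force: [0.3, -0.1, 1.6]
grip_width: -0.0
grasp_force: 0.0
```

drive_tool:
  increments:
    - [[0,0,0],[0.2,-7,0],0]
    - [[0,0,0],[0.2,-7,0],0]
    - [[0,0,0],[0.2,-7,0],0]
    - [[0,0,0],[0.2,-7,0],0]
    - [[0,0,0],[0.2,-7,0],0]
    - [[0,0,0],[0,0,0],0]
    - [[0,0,0],[0,0,0],0]

```text
clock: 9.32
eef_pos: [0.398, 0.0264, 0.1882]
tool_rot: [-0.012, 0.955, 0.004, 0.297]
ft_force: [0.2, 0.1, -0.3]
grip_width: -0.0002
grasp_force: 0.0
```

```bash
python3 -c "
from h import *
o=get_obs();q=Ro.from_quat(o['tool_rot']).as_matrix();print(o['eef_pos'],q[:,2],q[:,1],o['joint_pos'])"
```

```text
[0.39804714 0.02643901 0.18823518] [ 0.56680323  0.01515199 -0.82371385] [-2.60874007e-02  9.99659570e-01  4.37545113e-04] [ 0.09633021 -0.37069224 -0.86512222  0.47463196 -0.03944435  0.05813539]
```

drive_tool:
  increments:
    - [[8,0,-19],[0,0,0],0]
    - [[8,0,-19],[0,0,0],0]
    - [[8,0,-19],[0,0,0],0]
    - [[8,0,-19],[0,0,0],0]
    - [[8,0,-19],[0,0,0],0]
    - [[4,0,-19],[0,0,0],0]
    - [[4,0,-14],[0,0,0],0]
    - [[0,0,0],[0,0,0],0]

```text
clock: 9.98
eef_pos: [0.4527, 0.027, 0.0618]
tool_rot: [-0.012, 0.954, 0.004, 0.298]
ft_force: [-1.3, 0.1, -0.4]
grip_width: 0.0001
grasp_force: 0.0
```

```bash
python3 -c "
from h import *
o=get_obs();q=Ro.from_quat(o['tool_rot']).as_matrix();print(o['eef_pos'],q[:,2],o['ft_force'],o['joint_pos'])"
```

```text
[0.45270217 0.0270297  0.06176571] [ 0.5694915   0.01560466 -0.82184909] [-1.26724116  0.07733831 -0.42960842] [ 0.07949184  0.05415797 -1.01190616 -0.10077943 -0.02967124  0.04431654]
```

drive_tool:
  increments:
    - [[-4,0,0],[0,0,0],0]
    - [[-2,0,-3],[0,0,0],0]
    - [[0,0,-3],[0,0,0],0]
    - [[0,0,0],[0,0,0],0]

```text
clock: 10.32
eef_pos: [0.4441, 0.0273, 0.058]
tool_rot: [-0.013, 0.954, 0.005, 0.301]
ft_force: [-0.4, -0.4, -0.5]
grip_width: -0.0001
grasp_force: 0.0
```

```bash
python3 - <<'E'
from h import *
o=get_obs();print(o['eef_pos'],o['ft_force'])
s=camera('scene');cv2.imwrite('pics/s4.png',cv2.resize(s['image'][150:275,200:350],None,fx=4.8,fy=4.8)[:,:,::-1])
E
```

```text
[0.44405828 0.0273242  0.05803468] [-0.44964246 -0.41814679 -0.54021313]
```

View pics/s4.png

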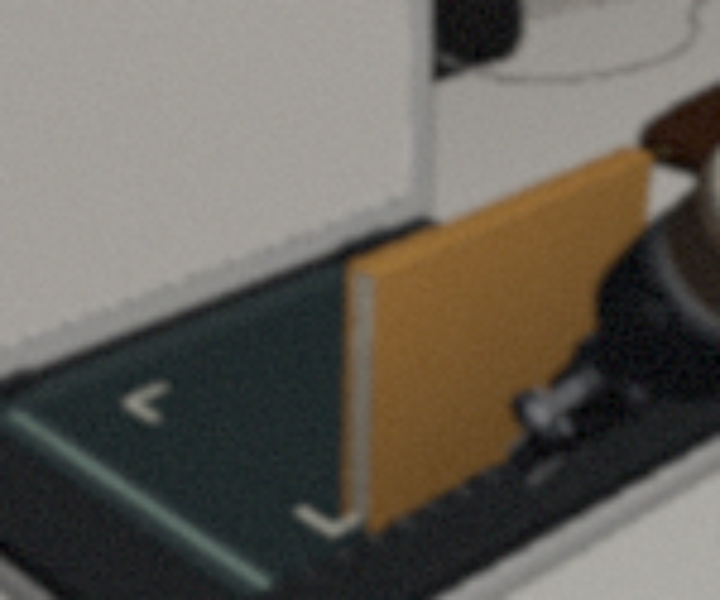

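The crop shows the notebook standing squarely, with the fingers low in front of it. Now a slow foot push.

drive_tool:
  increments:
    - [[4,0,-2],[0,0,0],0]
    - [[4,0,0],[0,0,0],0]
    - [[3,0,0],[0,0,0],0]
    - [[1.5,0,0],[0,0,0],0]
    - [[1.5,0,0],[0,0,0],0]
    - [[1.5,0,0],[0,0,0],0]
    - [[1.5,0,0],[0,0,0],0]
    - [[0,0,0],[0,0,0],0]

```text
clock: 11.03
eef_pos: [0.4607, 0.0273, 0.0554]
tool_rot: [-0.013, 0.954, 0.005, 0.3]
ft_force: [0.0, -0.7, -0.6]
grip_width: -0.0001
grasp_force: 0.0
```

```bash
cat >> h.py <<'E'
def edge(p,F=(0.56055,0.01253,np.radians(1.77))):
    """back edge of the notebook's top face: frame x at the left/right ends (z=.181), sub-pixel"""
    im=cv2.GaussianBlur(p['image'].astype(float),(0,0),.7);d=im[:,:,0]-im[:,:,2]
    P=[]
    for u in range(263,350,2):
        col=d[195:225,u];i=np.nonzero((col[1:]>25)&(col[:-1]<=25))[0]
        if len(i): i=i[0];P.append((u,195+i+(25-col[i])/(col[i+1]-col[i])))
    if len(P)<10: return None
    Q=inframe(F,[atz(p,u,v,.181) for u,v in P])
    k=np.polyfit(Q[:,1],Q[:,0],1);r=np.abs(Q[:,0]-np.polyval(k,Q[:,1]));g=r<np.median(r)*4+1e-4
    k=np.polyfit(Q[g,1],Q[g,0],1);return len(P),'x@+.1,-.1',np.polyval(k,[.1,-.1]).round(4),'yaw',np.degrees(-k[0]).round(2)
E
python3 - <<'E'
from h import *
o=get_obs();print(o['eef_pos'],o['ft_force'])
print(edge(np.load('top1.npy',allow_pickle=True).item()),edge(camera('top')))
E
```

```text
[0.46068492 0.02728134 0.05535772] [ 0.0346612  -0.67089257 -0.56795051]
(44, 'x@+.1,-.1', array([-0.0746, -0.0687]), 'yaw', np.float64(1.7)) (44, 'x@+.1,-.1', array([-0.0745, -0.0686]), 'yaw', np.float64(1.68))
```

The notebook has not moved yet, so I push 6 mm more.

drive_tool:
  increments:
    - [[1.5,0,0],[0,0,0],0]
    - [[1.5,0,0],[0,0,0],0]
    - [[1.5,0,0],[0,0,0],0]
    - [[1.5,0,0],[0,0,0],0]
    - [[0,0,0],[0,0,0],0]

```text
clock: 11.5
eef_pos: [0.4668, 0.0273, 0.0554]
tool_rot: [-0.013, 0.954, 0.005, 0.3]
ft_force: [0.1, -0.0, 0.9]
grip_width: 0.0002
grasp_force: 0.1
```

```bash
python3 - <<'E'
from h import *
o=get_obs();print(o['eef_pos'],o['ft_force'])
print(edge(camera('top')))
E
```

```text
[0.46683235 0.02732069 0.05543764] [ 0.13334577 -0.01605036  0.94230646]
(44, 'x@+.1,-.1', array([-0.065 , -0.0628]), 'yaw', np.float64(0.63))
```

drive_tool:
  increments:
    - [[-5,0,0],[0,0,0],0]
    - [[-10,0,0],[0,0,0],0]
    - [[-10,0,5],[0,0,0],0]
    - [[0,0,0],[0,0,0],0]

```text
clock: 11.88
eef_pos: [0.4384, 0.0272, 0.0595]
tool_rot: [-0.013, 0.954, 0.005, 0.299]
ft_force: [-0.2, 0.1, -1.0]
grip_width: 0.0003
grasp_force: 0.0
```

```bash
python3 - <<'E'
from h import *
o=get_obs();print(o['eef_pos'],o['ft_force'])
print(edge(camera('top')))
E
```

```text
[0.43841033 0.02715051 0.05950915] [-0.21517932  0.09898816 -0.99143337]
(44, 'x@+.1,-.1', array([-0.0658, -0.064 ]), 'yaw', np.float64(0.54))
```

The foot line is now at −66 to −64 mm with 0.5° of yaw, which leaves good margins all round. I raise the fingers to near the top and centre them for the push.

drive_tool:
  increments:
    - [[-5,-4,18],[0,0,0],0]
    - [[0,-4,18],[0,0,0],0]
    - [[0,-4,18],[0,0,0],0]
    - [[0,-4,18],[0,0,0],0]
    - [[0,0,18],[0,0,0],0]
    - [[0,0,16],[0,0,0],0]
    - [[0,0,0],[0,0,0],0]

```text
clock: 12.52
eef_pos: [0.4396, 0.0112, 0.171]
tool_rot: [-0.013, 0.952, 0.005, 0.304]
ft_force: [1.2, -0.5, 1.4]
grip_width: -0.0002
grasp_force: 0.0
```

```bash
python3 - <<'E'
from h import *
o=get_obs();print(o['eef_pos'],o['ft_force'],o['joint_pos'])
p=camera('top');print(edge(p))
# left/right ends of the top face
im=cv2.GaussianBlur(p['image'].astype(float),(0,0),.7);d=(im[:,:,0]-im[:,:,2])[209:213].mean(0);i=np.nonzero(d>25)[0];i=i[(i>240)&(i<365)]
print(i.min(),i.max(),inframe((0.56055,0.01253,np.radians(1.77)),[atz(p,i.min()-.5,210.5,.181),atz(p,i.max()+.5,210.5,.181)]))
E
```

```text
[0.43961009 0.01123951 0.17100761] [ 1.17976161 -0.54321547  1.39207818] [ 0.02360603 -0.24580932 -0.85773223  0.3403875   0.00283326 -0.00200441]
(44, 'x@+.1,-.1', array([-0.0661, -0.0642]), 'yaw', np.float64(0.56))
261 351 [[-0.07301892  0.10075976]
 [-0.07492523 -0.098404  ]]
```

drive_tool:
  increments:
    - [[8,0,-3],[0,0,0],0]
    - [[8,0,-3],[0,0,0],0]
    - [[8,0,0],[0,0,0],0]
    - [[4,0.1,0],[0,0,0],0]
    - [[3,0.1,0],[0,0,0],0]
    - [[3,0.1,0],[0,0,0],0]
    - [[3,0.1,0],[0,0,0],0]
    - [[3,0.1,0],[0,0,0],0]

```text
clock: 13.23
eef_pos: [0.4766, 0.0118, 0.1602]
tool_rot: [-0.013, 0.954, 0.005, 0.3]
ft_force: [0.7, 0.7, 0.4]
grip_width: -0.0002
grasp_force: 0.0
```

drive_tool:
  increments:
    - [[3,0.1,0],[0,0,0],0]
    - [[3,0.1,0],[0,0,0],0]
    - [[3,0.1,0],[0,0,0],0]
    - [[3,0.1,0],[0,0,0],0]
    - [[3,0.1,0],[0,0,0],0]
    - [[0,0,0],[0,0,0],0]
    - [[0,0,0],[0,0,0],0]
    - [[0,0,0],[0,0,0],0]

```text
clock: 13.9
eef_pos: [0.4913, 0.0123, 0.1602]
tool_rot: [-0.013, 0.954, 0.005, 0.3]
ft_force: [0.7, -0.2, 0.6]
grip_width: -0.0002
grasp_force: 0.0
```

```bash
python3 - <<'E'
from h import *
o=get_obs();print(o['eef_pos'],o['ft_force'])
p=camera('top');print(edge(p));np.save('top2.npy',p,allow_pickle=True)
for s in silhouettes('notebook',p): print(s['conf'],s['bbox'],s['region'].sum())
E
```

```text
[0.49134836 0.01229445 0.16024722] [ 0.65883876 -0.16421958  0.59928764]
None
0.96 [263.3, 154.8, 343.6, 216.1] 4354
0.61 [391.3, 250.9, 434.6, 307.8] 888
```

It has fallen. I retract and level the tool, then check the landing.

drive_tool:
  increments:
    - [[-15,0,5],[-0.2,7,0],0]
    - [[-15,0,0],[-0.2,7,0],0]
    - [[-20,-5,0],[-0.2,7,0],0]
    - [[-20,-10,0],[-0.2,7,0],0]
    - [[-20,-20,0],[-0.2,7,0],0]
    - [[0,-20,0],[0,0,0],0]
    - [[0,-20,0],[0,0,0],0]
    - [[0,-15,0],[0,0,0],0]

```text
clock: 14.67
eef_pos: [0.4045, -0.079, 0.164]
tool_rot: [-0.013, 1.0, 0.0, 0.008]
ft_force: [0.1, 0.0, 0.4]
grip_width: -0.0001
grasp_force: 0.0
```

```bash
python3 - <<'E'
from h import *
o=get_obs();print(o['eef_pos'],o['ft_force'],turn(91.6))
p=camera('top');np.save('top3.npy',p,allow_pickle=True)
a=cv2.resize(p['image'][145:235,235:385],None,fx=5,fy=5,interpolation=cv2.INTER_CUBIC)
F=(0.56055,0.01253,np.radians(1.77))
im=cv2.GaussianBlur(p['image'].astype(float),(0,0),.6);d=im[:,:,0]-im[:,:,2];m=(d>25).astype(np.uint8);m[:145]=0;m[235:]=0;m[:,:245]=0;m[:,356:]=0
cs,_=cv2.findContours(m,0,2);b=max(cs,key=cv2.contourArea);box=cv2.boxPoints(cv2.minAreaRect(b));print(cv2.minAreaRect(b))
print(inframe(F,[atz(p,*q,.063) for q in box]).round(4).tolist())
cv2.imwrite('pics/end.png',a[:,:,::-1])
E
```

```text
[ 0.4045279  -0.07895326  0.16396719] [0.07000899 0.04468397 0.41145891] [-0.02163347  0.96843265  0.09315141]
((302.79498291015625, 182.04324340820312), (55.12665939331055, 80.5139389038086), 88.87670135498047)
[[0.0745, 0.1039], [0.0764, -0.0974], [-0.0618, -0.0971], [-0.0638, 0.1018]]
```

View pics/end.png

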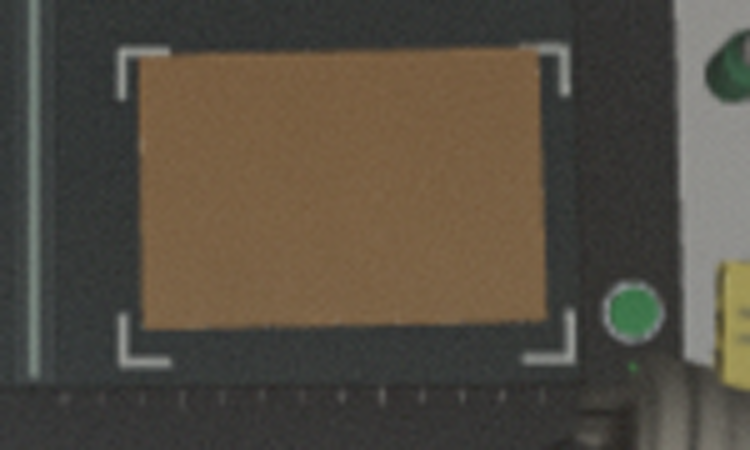

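The crop shows the notebook flat, with all four marks visible round it. Allowing for parallax it is at least 5 mm inside everywhere. Now the key, at world (0.5075, −0.132).

drive_tool:
  increments:
    - [[20,-11,0],[0,1,0],0]
    - [[20,-11,0],[0,0,0],0]
    - [[20,-11,0],[0,0,0],0]
    - [[20,-11,0],[0,0,0],0]
    - [[20,-9,0],[0,0,0],0]
    - [[3,0,-20],[0,0,0],0]
    - [[0,0,-25],[0,0,0],0]
    - [[0,0,-25],[0,0,0],0]

```text
clock: 15.38
eef_pos: [0.5084, -0.1307, 0.0937]
tool_rot: [-0.013, 1.0, 0.0, 0.001]
ft_force: [-0.5, 0.1, 0.0]
grip_width: 0.0
grasp_force: 0.0
```

drive_tool:
  increments:
    - [[0,0,-15],[0,0,0],0]
    - [[0,0,-15],[0,0,0],0]
    - [[0,0,-4],[0,0,0],0]
    - [[0,0,0],[0,0,0],0]
    - [[0,0,0],[0,0,0],0]

```text
clock: 15.8
eef_pos: [0.5075, -0.1306, 0.0606]
tool_rot: [-0.013, 1.0, 0.0, 0.0]
ft_force: [0.2, -0.3, 0.1]
grip_width: -0.0
grasp_force: 0.0
```

drive_tool:
  increments:
    - [[0,-1,-4],[0,0,0],0]
    - [[0,0,-4],[0,0,0],0]
    - [[0,0,-2],[0,0,0],0]
    - [[0,0,-2],[0,0,0],0]
    - [[0,0,-1.5],[0,0,0],0]
    - [[0,0,0],[0,0,0],0]
    - [[0,0,0],[0,0,0],0]

```text
clock: 16.38
eef_pos: [0.5075, -0.1318, 0.0471]
tool_rot: [-0.013, 1.0, 0.0, 0.0]
ft_force: [-1.1, 0.1, 3.2]
grip_width: 0.0002
grasp_force: 1.7
```

drive_tool:
  increments:
    - [[0,0,-1.5],[0,0,0],0]
    - [[0,0,-1],[0,0,0],0]
    - [[0,0,0],[0,0,0],0]
    - [[0,0,0],[0,0,0],0]

```text
clock: 16.72
eef_pos: [0.5076, -0.1318, 0.0464]
tool_rot: [-0.013, 1.0, 0.0, 0.001]
ft_force: [-5.1, 0.8, 16.1]
grip_width: 0.0
grasp_force: 8.1
```

The force jumped to 16 N at z = 46.4 mm, so the key is at its stop. Now I release it and retract.

drive_tool:
  increments:
    - [[0,0,5],[0,0,0],0]
    - [[0,0,15],[0,0,0],0]
    - [[0,0,30],[0,0,0],0]
    - [[0,0,30],[0,0,0],0]
    - [[-25,0,20],[0,0,0],0]
    - [[-25,0,0],[0,0,0],0]
    - [[-25,0,0],[0,0,0],0]
    - [[0,0,0],[0,0,0],0]

```text
clock: 17.38
eef_pos: [0.4271, -0.131, 0.1437]
tool_rot: [-0.013, 1.0, 0.001, -0.003]
ft_force: [-1.4, 0.7, -0.4]
grip_width: 0.0002
grasp_force: 0.0
```

```bash
python3 - <<'E'
from h import *
o=get_obs();print(o['clock'],o['eef_pos'],o['ft_force'])
p=camera('top');a=p['image'].astype(int);b=np.load('top3.npy',allow_pickle=True).item()['image'].astype(int)
print(np.abs(a-b)[148:222,250:352].mean(),np.abs(a-b)[148:222,250:352].max())
for q in('notebook','water_glass','green_bottle','sticky_notes'): print(q,[(s['bbox'],round(s['conf'],2)) for s in silhouettes(q,p)][:1])
print(job_done())
E
```

```text
17.3833 [ 0.4270548  -0.13095687  0.14366408] [-1.40293601  0.65134444 -0.35238564]
2.3179650238473766 11
notebook [([262.9, 154.5, 344.0, 210.3], 0.72)]
water_glass [([168.4, 151.5, 203.9, 181.9], 0.79)]
green_bottle [([376.4, 150.0, 390.7, 167.6], 0.73)]
sticky_notes [([377.4, 196.7, 398.5, 219.5], 0.51)]
the job is handed in; nothing more can be done
None
```

The job is handed in at 17.4 s: the notebook was slid into line, tipped over once and lies flat inside the marks by about 5 mm or more, and the start key was pressed to its stop (16 N) and released, though I did not check its spring-back; the arm never went near the glass, bottle or sticky notes.

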